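Spring the secret drawer and bed the seal's glass ball

ROBOT

A 6-joint arm with a two-finger parallel gripper is mounted at the origin on the work surface. World frame = base frame: x ahead of the robot, y to its left, z up, the work surface at z = 0. Lengths are in mm, angles in degrees, forces in N, time in s.
With the tool pointing down it reaches from about 300 to 850 mm from the base axis. Payload 4.2 kg.
Tool frame: the origin (TCP) lies on the centre line of the jaws, within the pads' length; the fingertips stand 14 mm ahead of it and the grasp point (between the pads) lies 5 mm behind it; z points along the fingers, y is the line along which they close (so a half turn about z gives the same grasp; the last joint's range is limited). The gripper opens to 91 mm and grips with 3 to 60 N. Pads are 32 mm wide; open, the fingers measure 118 mm over their backs; the gripper's body (76 mm by 178 mm) begins 60 mm behind the grasp point.
Start: joints at [69.729, 18.312, 89.639, -0, 72.044, -1.146], TCP at [188.393, 543.277, 227.976] pointing down, gripper open.
Joint ranges: [-177.97, 177.97], [-48.28, 115.42], [12.27, 149.76], [-77.06, 257.06], [2.81, 150.46], [-146.56, 146.56]. Speed limits (degrees/s): [147.25, 147.25, 180, 180, 180, 180].

INTERFACE

Orientations are given as [roll, pitch, yaw] about the fixed x, y, z axes, in that order (R = Rz(yaw) Ry(pitch) Rx(roll)).
In Python, from workcell import env gives the robot as it stands.
- The arm moves only by the tool arm_command, never from a script. Its argument "motion" is a list of rows, each an object with "offset": the shift along the tool's x, y, z in m, a list of three; "spin": the turn about the tool's z in rad. In form: [{"offset": [tx, ty, tz], "spin": spin}, ...]. A call has 1 to 5 rows; each row shifts and turns the commanded pose from where the row before left it, along the tool's axes as they then stand; what a row does not reach is not made up. A row lasts 1/8 s, in which the tool goes at most 62.5 mm and 10.7 degrees, less where a joint would pass 70% of its speed; a pose out of reach is approached as far as the arm can. A call with a gripper value outside its range is refused whole. "jaw" is the finger opening in m, from 0 to 0.0912, set as the call begins (left out, the last holds). The fingers move at their own pace and stop on an object; "newtons" is the grip in N (left out, the last holds). Time passes only in rows, so rows that do not move let the fingers close. It gives the time, the measured TCP pose, the force, the opening and the grip force at its end, in the units of the state.
- env.state(): the state, without advancing time (a new reading comes with each control period).
- env.grab_frame(name): name is "scene" or "top" or "wrist"; returns (picture, depth): 384x512x3 uint8, blue, green, red; 384x512 float32, mm along the optical axis (not along the pixel's ray), 0 where there is no reading.
- env.camera_model(name): a dict with "fx", "fy", "cx", "cy" (pixels), "eye" and "rotation" of the camera in the world; the wrist camera has in their place "hand_eye" (4x4, takes a point from camera to tool coordinates, whose origin is the TCP and whose axes are the flange's). Camera axes: x right, y down, z forward; pixel columns grow to the right and rows downward; lengths in mm; the calibration is good to about 2 mm. A picture is of the moment at which its call begins: read the wrist's pose just before it. camera_model takes no time and is no camera call.
- env.job_done(): hands the job in; it is judged then, once.
Trained networks look in the newest picture that a camera, given by its name, has taken for a name from the list of things; names that differ only in an ending like _2 or _b are one class to them, and where a whole thing is asked for, a point or a joint stands for the part that bears it (a point fixed in the world has none). Each returns a list of dicts, best first, with "score" (0 to 1); they miss things now and then, are a little off and sometimes report something else, mostly with a low value. They report only what shows in the picture. A call takes as long as a camera call. They do not tell look-alikes from the thing itself.
- env.boxes_of(camera, target): "bbox" ([left, top, right, bottom] in pixels, round what is visible of it).
- env.pinpoint(camera, target): "location" ([column, row] in pixels: a listed point, or the origin of a listed thing).
The state is a dict: "time_s": time; "qpos": joint angles; "qvel": joint speeds; "effort": joint torques, N m; "ee_pos": TCP position; "ee_rot": TCP orientation; "force": force on the tool from outside, world axes, zero at the start; "torque": the same for the moment, N m; "gripper_width": finger opening in mm; "gripper_force": force on a finger pad.
Only numpy, scipy, OpenCV 4.12 (cv2) and the standard library are available. Lean on these libraries where they do the work, as an engineer would, in place of code of your own. Each camera call takes 0.05 s, during which the arm holds its last target. There are 200 camera calls.

TASK

One of the five slats of the ledge under the little cabinet is loose and hides the catch: feel along the ledge with shut fingers until they sink in, and press that slat right down so that the secret drawer springs fully out. Then lift the green glass ball off its cork stand and set it gently in any one of the drawer's three padded cups, never dropping or knocking it. Leave the drawer out, and do not disturb the marble jar, the tin seal or the soldering bit.

Things in the scene. Friction and masses are not known exactly. Their poses are not given: they have to be found in the camera images.
- chest: Puzzle cabinet, fixed, 180 deep (x) x 280 wide (y) x 340 high. Origin: centre of its underside, on the bench; x points from front to back (front faces -x), z up. Offsets here are mm in this frame. A plinth (front at x=-90, 85 high), the ledge of slats on it, an upright panel behind the ledge, a cabinet with a sliding tin door (not used) above. Red drawer front, z=4 to 52, flush, no handle.
- ledge (a point): Centre of the ledge's top, chest (-64, 0, 85), axes as the chest. Five slats that look alike, flush, each 47 wide (y) x 40 deep (x=-84 to -44), centres at y=-97, -48.5, 0, 48.5, 97; at the ends dark cheeks of equal height (|y| 122 to 140). Before them a trim, 6 thick, top z=75; behind them the upright panel's face, x=-42, z=75 to 220. Four slats are rigid, one is the loose catch.
- eave (a point): Middle of the lower front edge of the cabinet above the ledge, chest (-79, 0, 220); the cabinet spans z=220 to 340 over the whole width. An upright gripper does not fit beneath: lean the tool 30 to 40 degrees, its upper end towards the chest's front (-x), the fingertips pointing down and inwards.
- catch (a joint): How far the loose slat is pushed down, in m: 0 flush, 0.010 fully down (stop). Spring: about 1 N to start it, 4 N fully down; it rises again when let go. From about 0.007 on it frees the drawer. Its place among the five is not told.
- drawer (a joint): How far the secret drawer is out, in m: 0 shut and latched, 0.095 fully out (stop). Once freed, a damped spring drives it out towards the chest's -x within about a second, below a tool leaning over the ledge, and holds it out with about 2 N. Fully out, its red front board (8 thick, top z=52) is at x=-185 to -177. No side walls; floor at z=12.
- pocket0 (a point): Centre of the mouth of the cup nearest the chest's +y end; moves with the drawer, axes as the chest. Each cup: blue ring, 40 outside, 28 inside diameter, 16 high on the drawer floor, mouth at z=28. The ball rests on its rim, centre 14 above this point. Cups are 68 apart along y; with the drawer out they lie at x=-135, 42 behind the front board's inner face.
- pocket1 (a point): As pocket0, the middle cup.
- pocket2 (a point): As pocket0, the cup nearest the chest's -y end.
- ball: Green glass ball, 40 diameter, 40 to 65 g, fragile: an impact or push of more than 10 N against the drawer or cabinet breaks it, and so does falling to the bench; an ordinary grip does not. Origin at its centre. It starts on the cork stand, its centre 44 above the bench.
- stand: Cork ring stand, fixed, 40 outer diameter, 30 high, on the bench; origin at the centre of its underside. On the left or the right of the chest.
- jar: Glass jar of marbles with a steel lid, 72 diameter, 98 high; origin at the centre of its underside. Bystander, on the side opposite the stand.
- seal: Tin circus seal on a red base 72 in diameter, balancing a yellow ball on its nose, 142 high; origin at the centre of its underside. Bystander.
- bit: Copper soldering bit lying on the bench, 120 long, 14 thick; origin on the bench below it. Bystander.
Things that resemble listed ones, but are neither listed nor needed, are in the scene too. Leave any purple look-alike of the ball alone.

How it is judged:
By the outcome, as a careful person would: the job done as asked, in the order asked, and still so for the second after the job is handed in, with the robot touching nothing.
It also fails if it takes over 72 s, if anything falls off the work surface, if the arm or the gripper's body presses on something with over 40 N, if the wrist force passes 120 N, or if a joint passes its speed limit or range.

## Working session

There is one attempt and no reset: what is moved stays moved. The work goes in short steps, Python scripts to look and compute and a tool call to move; the robot and the scene stay as the last step left them, time stands still between calls to the robot, and variables do not carry over. Pictures are saved under pics/ and viewed, at most 10 in all, crops included, and the job is handed in when it is done.

Besides the shell and the picture viewer there is one more tool, called after ">>>" as name(argument=value, ...) on one line, values as JSON. arm_command: Moves the arm, as the interface text tells. Its arguments: {"type":"object","properties":{"motion":{"type":"array"},"jaw":{"type":"number"},"newtons":{"type":"number"}},"required":["motion"]}

```bash
mkdir -p pics
cat > h.py <<'E'
import numpy as np,cv2
from scipy.spatial.transform import Rotation as Ro
from workcell import env
def toolR(s=None):
    s=s or env.state(); return Ro.from_euler('xyz',s['ee_rot'],degrees=True).as_matrix(),np.array(s['ee_pos'])
def cam(name):
    m=env.camera_model(name); K=(m['fx'],m['fy'],m['cx'],m['cy'])
    if name=='wrist':
        R,p=toolR(); H=np.array(m['hand_eye']); return K,R@H[:3,:3],R@H[:3,3]+p
    return K,np.array(m['rotation']),np.array(m['eye'])
def deproj(c,u,v,d):
    K,R,e=c; return R@np.array([(u-K[2])/K[0]*d,(v-K[3])/K[1]*d,d])+e
def onz(c,u,v,z):
    K,R,e=c; r=R@np.array([(u-K[2])/K[0],(v-K[3])/K[1],1]); return e+r*(z-e[2])/r[2]
def proj(c,P):
    K,R,e=c; q=R.T@(np.array(P)-e); return K[0]*q[0]/q[2]+K[2],K[1]*q[1]/q[2]+K[3]
E
python3 - <<'E'
from h import *
np.set_printoptions(precision=1,suppress=True)
print(env.state())
ims=[]
for n in ['scene','top']:
    c=cam(n); im,d=env.grab_frame(n); np.savez('%s0.npz'%n,im=im,d=d); cv2.imwrite('pics/%s0.png'%n,cv2.resize(im,(800,600)))
    print(n,c[2],c[1].tolist(),c[0])
    for t in ['chest','ledge','eave','ball','stand','jar','seal','bit','pocket1']:
        try:
            for r in env.pinpoint(n,t)[:3]:
                u,v=r['location']; dd=d[int(min(max(v,0),383)),int(min(max(u,0),511))]
                z={'ball':44,'ledge':85,'eave':220}.get(t,0)
                print(t,round(r['score'],2),np.array([u,v]),'surf',deproj(c,u,v,dd),'onz',onz(c,u,v,z))
        except Exception as e: print(t,e)
E
```

```text
{'time_s': 0.0, 'qpos': array([69.7, 18.4, 89.7, -0. , 72. , -1.1]), 'qvel': array([-0. ,  0. , -0.1, -0. ,  0.1, -0. ]), 'effort': array([ -0. , -41.2, -23.2,   0.1,   0. ,  -0. ]), 'ee_pos': array([188.2, 542.8, 227.1]), 'ee_rot': array([-179.9,   -0. ,  160.9]), 'force': array([0.2, 0.2, 0. ]), 'torque': array([-0., -0., -0.]), 'gripper_force': 0.0, 'gripper_width': 91.1923422811036}
scene [ 265.3  -17.8 1060.3] [-161.64711330467864, 0.3636464572587336, -87.60627158812596] (364.1766161995011, 364.1766161995011, 248.91210044000738, 188.5514435997032)
chest invalid index to scalar variable.
ledge invalid index to scalar variable.
eave invalid index to scalar variable.
ball invalid index to scalar variable.
stand invalid index to scalar variable.
jar invalid index to scalar variable.
seal invalid index to scalar variable.
bit invalid index to scalar variable.
pocket1 invalid index to scalar variable.
top [ 314.2    1.6 1425.6] [-168.20024472921668, -0.10014823799694396, -86.10345816845351] (425.5123873484892, 425.5123873484892, 248.02298288175598, 199.7711241689148)
chest invalid index to scalar variable.
ledge invalid index to scalar variable.
eave invalid index to scalar variable.
stand invalid index to scalar variable.
jar invalid index to scalar variable.
seal invalid index to scalar variable.
bit invalid index to scalar variable.
pocket1 invalid index to scalar variable.
```

```bash
sed -i "s/return K,np.array(m\['rotation'\]),np/return K,Ro.from_euler('xyz',m['rotation'],degrees=True).as_matrix(),np/" h.py
python3 - <<'E'
from h import *
np.set_printoptions(precision=1,suppress=True)
print(env.camera_model('wrist'))
for n in ['scene','top']:
    c=cam(n); d=np.load('%s0.npz'%n)['d']; print(n,c[1][:,2])
    for t in ['chest','ledge','eave','ball','stand','jar','seal','bit']:
            for r in env.pinpoint(n,t)[:3]:
                u,v=r['location']; dd=d[int(min(max(v,0),383)),int(min(max(u,0),511))]
                z={'ball':44,'ledge':85,'eave':220}.get(t,0)
                print(t,round(r['score'],2),np.array([u,v]),'surf',deproj(c,u,v,dd),'onz',onz(c,u,v,z))
E
```

```text
{'fx': 269.2600593875847, 'fy': 269.2600593875847, 'cx': 260.6848869672647, 'cy': 188.50079730306038, 'hand_eye': array([[  -0. ,   -1. ,   -0.3,   74.5],
       [   1. ,   -0. ,    0. ,    0.1],
       [  -0. ,   -0.3,    1. , -155. ],
       [   0. ,    0. ,    0. ,    1. ]])}
scene [ 0.3  0.  -0.9]
chest 0.66 [251.1 167.7] surf [633.4  -2.5 131.3] onz [685.4  -0.4   0. ]
ledge 0.7 [254.  183.3] surf [604.1 -11.9  86.4] onz [604.6 -11.9  85. ]
eave 0.9 [258.4 166.3] surf [637.4 -22.3 133.4] onz [602.7 -21.9 220. ]
ball 0.7 [396.9 239.3] surf [ 469.3 -419.3   40.9] onz [ 468.6 -418.1   44. ]
ball 0.64 [368.  252.2] surf [ 426.6 -330.    60.2] onz [ 429.2 -335.1   44. ]
stand 0.4 [362.7 250.3] surf [ 432.  -317.3   55.5] onz [ 441.2 -333.8    0. ]
jar 0.55 [150.9 230.3] surf [455.6 260.   97.4] onz [474.9 288.1   0. ]
seal 0.89 [114.8 175.4] surf [628.2 405.2  41.7] onz [643.  422.5   0. ]
bit 0.44 [378.  199.3] surf [ 595.6 -386.3    6.9] onz [ 597.7 -388.8    0. ]
top [ 0.2  0.  -1. ]
chest 0.98 [251.7 184.6] surf [593.7   8.5 292.3] onz [665.7  10.3   0. ]
ledge 0.86 [261.2 192.9] surf [619.5 -22.7  84.3] onz [619.3 -22.7  85. ]
eave 0.7 [259.4 190.2] surf [628.1 -16.3  83.9] onz [596.3 -14.5 220. ]
stand 0.57 [347.3 258.7] surf [ 429.9 -312.2   51.4] onz [ 434.2 -323.9    0. ]
jar 0.95 [164.4 236.1] surf [457.3 271.4  98. ] onz [467.9 291.3   0. ]
seal 0.78 [133.  185.4] surf [625.  405.2  44.3] onz [634.9 418.1   0. ]
bit 0.41 [364.7 211.2] surf [ 596.3 -376.1   13.7] onz [ 599.  -379.8    0. ]
```

View pics/scene0.png

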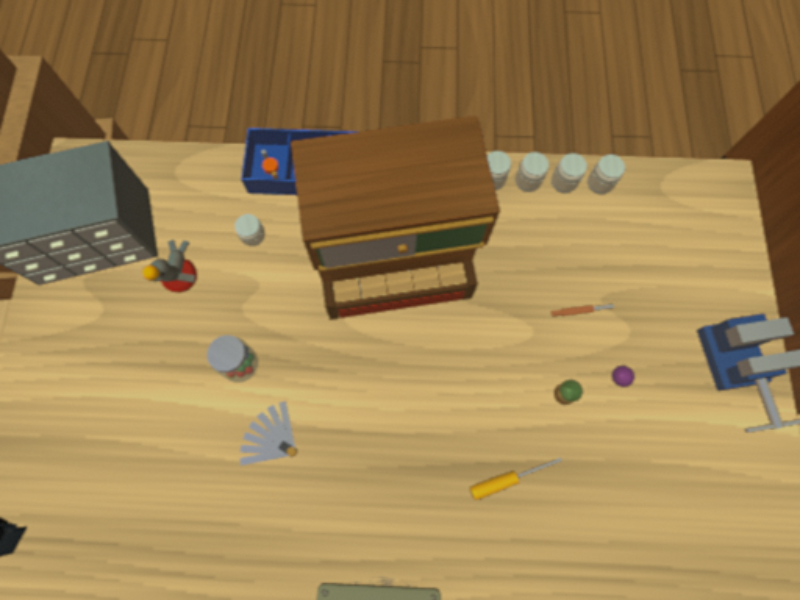

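View pics/top0.png

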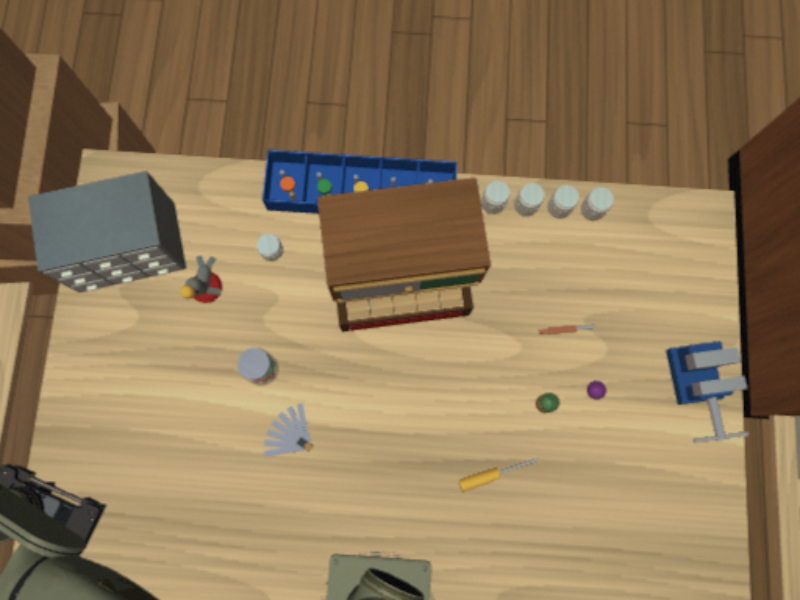

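Run:
```python
from h import *
np.set_printoptions(precision=1,suppress=True)
for n in ['scene','top']:
    c=cam(n); f=np.load('%s0.npz'%n); d=f['d']; im=f['im']
    v,u=np.mgrid[:384,:512]; K,R,e=c
    P=np.stack([(u-K[2])/K[0]*d,(v-K[3])/K[1]*d,d],-1)@R.T+e
    for zl,zh in [(336,345),(81,89)]:
        m=(P[...,2]>zl)&(P[...,2]<zh)&(P[...,0]>500)&(P[...,0]<900)&(abs(P[...,1])<190)&(d>0)
        if zl<100: m&=P[...,0]<680
        Q=P[m][:,:2].astype(np.float32); r=cv2.minAreaRect(Q); print(n,zl,len(Q),np.median(P[m][:,2]),r,cv2.boxPoints(r).tolist())
    b=im.astype(int); g=(b[...,1]>b[...,0]+25)&(b[...,1]>b[...,2]+25)&(P[...,1]<-200)&(P[...,0]>300)&(P[...,2]>20)&(d>0)
    Q=P[g]; print('ball n',len(Q),Q.mean(0),Q.min(0),Q.max(0))
    A=np.c_[2*Q,np.ones(len(Q))]; 
    from scipy.optimize import least_squares
    s=least_squares(lambda x:np.linalg.norm(Q-x,axis=1)-20,Q.mean(0)-[0,0,15],loss='soft_l1'); print(s.x,np.abs(s.fun).mean())
```

```text
scene 336 7968 340.25633151683155 ((684.9031372070312, -0.282745361328125), (162.76373291015625, 280.3116455078125), 11.243985176086426) [[577.7546997070312, 121.314453125], [632.4119262695312, -153.6168212890625], [792.0515747070312, -121.87994384765625], [737.3943481445312, 153.05133056640625]]
scene 81 1401 85.14828539685072 ((613.129638671875, -14.446609497070312), (50.67995071411133, 280.23870849609375), 11.31617259979248) [[560.7876586914062, 117.97644805908203], [615.7769165039062, -156.81423950195312], [665.4716186523438, -146.86965942382812], [610.4823608398438, 127.9210205078125]]
ball n 59 [ 431.7 -323.1   61.6] [ 421.6 -335.4   54.1] [ 440.4 -311.7   66.4]
[ 436.5 -327.2   44.7] 1.3200798675259588
top 336 5814 340.42068688713016 ((686.3964233398438, -1.9786529541015625), (163.239990234375, 279.86279296875), 11.22126293182373) [[579.1063232421875, 119.39456176757812], [633.567138671875, -155.11810302734375], [793.6865234375, -123.35186767578125], [739.2257080078125, 151.16079711914062]]
top 81 905 85.00487154088273 ((611.9358520507812, -17.131027221679688), (47.4591064453125, 279.82568359375), 11.12175464630127) [[561.66357421875, 115.57687377929688], [615.640380859375, -158.9935302734375], [662.2081298828125, -149.83892822265625], [608.2313232421875, 124.73147583007812]]
ball n 82 [ 433.8 -323.1   58.8] [ 419.9 -338.    45.1] [ 448.4 -307.8   66.5]
[ 438.8 -329.    44.8] 1.6041016307049565
```

>>> arm_command(motion=[{"offset":[-0.043,-0.032,-0.022],"spin":0},{"offset":[-0.043,-0.032,-0.022],"spin":0},{"offset":[-0.043,-0.032,-0.022],"spin":0},{"offset":[-0.043,-0.032,-0.022],"spin":0},{"offset":[-0.043,-0.032,-0.022],"spin":0}], jaw=0)

```text
time_s: 2.42
ee_pos: [339.8, 320.1, 338.9]
ee_rot: [180.0, 0.0, 160.9]
force: [0.9, 0.3, 0.4]
gripper_width: 43.9
gripper_force: 0.0
```

>>> arm_command(motion=[{"offset":[-0.043,-0.032,-0.022],"spin":0},{"offset":[-0.043,-0.032,-0.022],"spin":0},{"offset":[-0.043,-0.032,-0.022],"spin":-0.177},{"offset":[-0.043,-0.032,-0.022],"spin":-0.177},{"offset":[-0.043,-0.032,-0.022],"spin":-0.177}])

```text
time_s: 3.05
ee_pos: [508.4, 119.9, 447.8]
ee_rot: [180.0, 0.1, -169.1]
force: [0.8, 0.4, 1.2]
gripper_width: 0.3
gripper_force: 0.0
```

>>> arm_command(motion=[{"offset":[-0.06,0,-0.01],"spin":0},{"offset":[-0.06,0,-0.01],"spin":0},{"offset":[-0.06,0,-0.01],"spin":0},{"offset":[-0.06,0,-0.01],"spin":0},{"offset":[-0.06,0,-0.01],"spin":0}])

```text
time_s: 3.68
ee_pos: [757.6, 167.0, 461.8]
ee_rot: [179.9, 1.7, -169.4]
force: [-13.3, -2.6, 6.4]
gripper_width: 0.6
gripper_force: 0.0
```

```bash
python3 -c "
from h import *
s=env.state();print(s['qpos'],s['ee_pos'],s['ee_rot'])"
```

```text
[ 1.15674443e+01  4.35063624e+01  1.22483840e+01  4.14240664e-02
  1.22578604e+02 -8.89925415e+01] [757.56009757 166.99466441 461.83531225] [ 179.93643583    1.66579605 -169.41812552]
```

>>> arm_command(motion=[{"offset":[-0.05,0,0],"spin":0},{"offset":[-0.05,0,0],"spin":0}])

```text
time_s: 3.92
ee_pos: [803.5, 174.0, 425.6]
ee_rot: [179.8, 4.7, -169.4]
force: [0.1, -0.3, -0.6]
gripper_width: 0.5
gripper_force: 0.0
```

```bash
python3 -c "
from h import *
np.set_printoptions(precision=3,suppress=True)
s=env.state();print(s['qpos'],s['ee_pos'],s['ee_rot'],toolR(s)[0])"
```

```text
[ 11.383  46.188  12.341   0.096 116.809 -89.156] [803.483 173.982 425.606] [ 179.849    4.66  -169.42 ] [[-0.98  -0.184  0.079]
 [-0.183  0.983  0.018]
 [-0.081  0.003 -0.997]]
```

>>> arm_command(motion=[{"offset":[-0.05,0,-0.035],"spin":0},{"offset":[-0.05,0,-0.035],"spin":0},{"offset":[-0.05,0,-0.035],"spin":0}])

```text
time_s: 4.3
ee_pos: [820.7, 173.7, 459.3]
ee_rot: [179.7, 11.7, -169.5]
force: [-0.5, 0.3, 0.3]
gripper_width: 0.3
gripper_force: 0.0
```

```bash
python3 -c "
from h import *
np.set_printoptions(precision=3,suppress=True)
s=env.state();print(s['qpos'],s['ee_pos'],s['ee_rot'],toolR(s)[0][:,2])"
```

```text
[ 11.078  44.17   12.267   0.239 111.896 -89.39 ] [820.733 173.688 459.305] [ 179.67    11.663 -169.453] [ 0.198  0.043 -0.979]
```

Pushing against the reach limit leans the tool the right way. Continue.

>>> arm_command(motion=[{"offset":[-0.05,0,-0.035],"spin":0},{"offset":[-0.05,0,-0.035],"spin":0},{"offset":[-0.05,0,-0.035],"spin":0},{"offset":[-0.05,0,-0.03],"spin":0},{"offset":[-0.05,0,-0.03],"spin":0}])

```text
time_s: 4.92
ee_pos: [838.4, 172.0, 525.0]
ee_rot: [179.4, 22.6, -169.5]
force: [-0.1, 0.1, -0.4]
gripper_width: 0.8
gripper_force: 0.0
```

```bash
python3 -c "
from h import *
np.set_printoptions(precision=3,suppress=True)
s=env.state();print(s['qpos'],s['ee_pos'],s['ee_rot'],toolR(s)[0][:,2])"
```

```text
[ 10.629  40.52   12.331   0.534 104.539 -89.704] [838.414 172.006 524.98 ] [ 179.415   22.608 -169.546] [ 0.376  0.08  -0.923]
```

>>> arm_command(motion=[{"offset":[-0.05,0,-0.03],"spin":0},{"offset":[-0.05,0,-0.03],"spin":0},{"offset":[-0.05,0,-0.03],"spin":0},{"offset":[-0.05,0,-0.03],"spin":0},{"offset":[-0.05,0,-0.03],"spin":0}])

```text
time_s: 5.55
ee_pos: [836.1, 167.2, 610.9]
ee_rot: [179.2, 33.6, -169.7]
force: [0.5, -0.2, -0.2]
gripper_width: 0.4
gripper_force: 0.0
```

```bash
python3 -c "
from h import *
np.set_printoptions(precision=3,suppress=True)
s=env.state();print(s['qpos'],s['ee_pos'],s['ee_rot'],toolR(s)[0][:,2])"
```

```text
[ 10.204  35.889  12.318   0.894  98.219 -89.953] [836.072 167.22  610.893] [ 179.169   33.574 -169.699] [ 0.541  0.113 -0.833]
```

```bash
cat >> h.py <<'E'
YAW=np.radians(11.25); O=np.array([677.2,-2.9,0]); C=np.array([[np.cos(YAW),-np.sin(YAW),0],[np.sin(YAW),np.cos(YAW),0],[0,0,1]])
def W(p): return C@np.array(p,float)+O      # chest->world
def ch(p): return C.T@(np.array(p,float)-O)
def tcp_contact(p,R): return W(p)-16*R[:,0]-14*R[:,2]
def plan(pts):
    R,p=toolR()
    for q in pts:
        d=R.T@(np.array(q)-p); n=int(np.ceil(np.linalg.norm(d)/55)); print('to',np.round(q,1),'rows',n,'each m',np.round(d/n/1000,4)); p=np.array(q)
E
python3 - <<'E'
from h import *
R,p=toolR()
print(ch(p))
plan([W([-230,97,330]),tcp_contact([-150,97,130],R),tcp_contact([-75,97,96],R),tcp_contact([-75,97,86],R),tcp_contact([-75,48.5,86],R)])
print(np.round(R.T,3), np.round(R.T@C,4))
E
```

```text
[189.0079965  135.85681891 610.8931153 ]
to [432.7  47.4 330. ] rows 10 each m [ 0.0504 -0.0046  0.0002]
to [516.7  63.8 150.5] rows 4 each m [ 0.007  -0.0004  0.0492]
to [590.3  78.4 116.5] rows 2 each m [-0.0218  0.0001  0.0349]
to [590.3  78.4 106.5] rows 1 each m [ 0.0055 -0.0001  0.0083]
to [599.7  30.8 106.5] rows 1 each m [-0.0007 -0.0485 -0.0003]
[[-0.82  -0.149 -0.553]
 [-0.187  0.982  0.012]
 [ 0.541  0.113 -0.833]] [[-0.8331  0.0138 -0.553 ]
 [ 0.0085  0.9999  0.0121]
 [ 0.5531  0.0053 -0.8331]]
```

>>> arm_command(motion=[{"offset":[0.05,-0.0045,0],"spin":0},{"offset":[0.05,-0.0045,0],"spin":0},{"offset":[0.05,-0.0045,0],"spin":0},{"offset":[0.05,-0.0045,0],"spin":0},{"offset":[0.05,-0.0045,0],"spin":0}])

```text
time_s: 6.18
ee_pos: [652.6, 112.6, 486.0]
ee_rot: [179.2, 33.5, -169.7]
force: [1.0, -0.0, 0.0]
gripper_width: 0.6
gripper_force: 0.0
```

>>> arm_command(motion=[{"offset":[0.05,-0.0045,0],"spin":0},{"offset":[0.05,-0.0045,0],"spin":0},{"offset":[0.05,-0.0045,0],"spin":0},{"offset":[0.05,-0.0045,0],"spin":0},{"offset":[0.05,-0.0045,0],"spin":0}])

```text
time_s: 6.8
ee_pos: [451.9, 53.3, 347.8]
ee_rot: [179.2, 33.6, -169.6]
force: [-1.1, -0.5, 0.1]
gripper_width: 0.8
gripper_force: 0.0
```

Run:
```python
from h import *
s=env.state();print(s['time_s'],s['qpos'].round(1),s['ee_rot'].round(1),s['force'].round(1))
R,p=toolR();print(ch(p))
plan([tcp_contact([-150,97,130],R),tcp_contact([-75,97,96],R),tcp_contact([-75,97,86],R)])
```

```text
6.8 [   1.1  -12.4  113.1    8.1   46.4 -103.3] [ 179.2   33.6 -169.6] [-1.1 -0.5  0.1]
[-209.97465416   99.0814826   347.83336003]
to [516.7  63.8 150.5] rows 4 each m [ 0.0136 -0.001   0.0502]
to [590.3  78.4 116.5] rows 2 each m [-0.0219  0.0001  0.0349]
to [590.3  78.4 106.5] rows 1 each m [ 0.0055 -0.0001  0.0083]
```

>>> arm_command(motion=[{"offset":[0.007,0,0.049],"spin":0},{"offset":[0.007,0,0.049],"spin":0},{"offset":[0.007,0,0.049],"spin":0},{"offset":[0.007,0,0.049],"spin":0},{"offset":[0,0,0],"spin":0}])

```text
time_s: 7.42
ee_pos: [535.0, 71.6, 165.7]
ee_rot: [179.1, 33.0, -169.7]
force: [0.3, -0.0, -1.3]
gripper_width: 0.3
gripper_force: 0.0
```

Run:
```python
from h import *
R,p=toolR();print(ch(p))
plan([tcp_contact([-75,97,96],R),tcp_contact([-75,97,86],R)])
im,d=env.grab_frame('wrist'); cv2.imwrite('pics/w1.png',im)
np.savez('w1.npz',im=im,d=d)
```

```text
[-124.97222231  100.82824826  165.66481413]
to [590.4  78.4 116.5] rows 2 each m [-0.01   -0.0022  0.0358]
to [590.4  78.4 106.5] rows 1 each m [ 0.0055 -0.0001  0.0084]
```

View pics/w1.png

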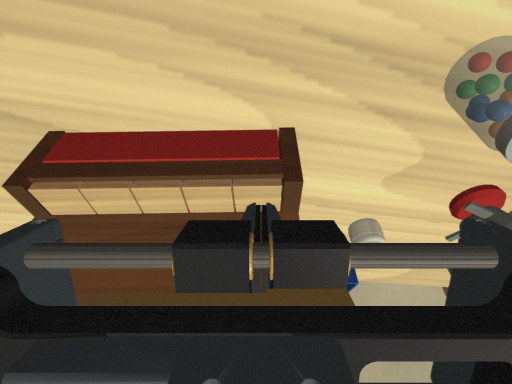

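>>> arm_command(motion=[{"offset":[-0.01,-0.002,0.035],"spin":0},{"offset":[-0.01,-0.002,0.035],"spin":0},{"offset":[0,0,0],"spin":0},{"offset":[0,0,0],"spin":0}])

```text
time_s: 7.98
ee_pos: [591.0, 78.5, 123.7]
ee_rot: [179.2, 33.6, -169.7]
force: [-0.5, 0.2, -0.3]
gripper_width: 0.4
gripper_force: 0.0
```

```bash
cat > st.py <<'E'
from h import *
import sys
s=env.state();R,p=toolR(s);c=p+16*R[:,0]+14*R[:,2]
print(round(s['time_s'],2),'contact in chest',ch(c).round(1),'F',s['force'].round(1),'rot',s['ee_rot'].round(1))
print('tool per mm chest x,y,z',np.round(R.T@C,3).T.tolist())
E
python3 st.py
```

```text
7.97 contact in chest [-74.2  96.9 103.1] F [-0.5  0.2 -0.3] rot [ 179.2   33.6 -169.7]
tool per mm chest x,y,z [[-0.833, 0.008, 0.553], [0.013, 1.0, 0.005], [-0.553, 0.012, -0.833]]
```

>>> arm_command(motion=[{"offset":[0.0083,0,0.0125],"spin":0},{"offset":[0,0,0],"spin":0}])

```text
time_s: 8.22
ee_pos: [590.0, 78.6, 107.3]
ee_rot: [179.1, 33.4, -169.7]
force: [-0.6, 0.7, 0.6]
gripper_width: 0.6
gripper_force: 0.0
```

>>> arm_command(motion=[{"offset":[0.0011,0,0.0017],"spin":0},{"offset":[0,0,0],"spin":0}])

```text
time_s: 8.48
ee_pos: [591.4, 78.7, 105.8]
ee_rot: [179.2, 33.6, -169.7]
force: [-3.4, -0.4, 5.5]
gripper_width: 0.4
gripper_force: 2.3
```

>>> arm_command(motion=[{"offset":[0.0011,0,0.0017],"spin":0},{"offset":[0,0,0],"spin":0}])

```text
time_s: 8.72
ee_pos: [591.6, 78.7, 105.2]
ee_rot: [179.2, 33.7, -169.7]
force: [-10.3, -1.9, 17.9]
gripper_width: 0.6
gripper_force: 8.8
```

```bash
python3 st.py
```

```text
8.72 contact in chest [-73.6  97.1  84.6] F [-10.3  -1.9  17.9] rot [ 179.2   33.7 -169.7]
tool per mm chest x,y,z [[-0.832, 0.008, 0.555], [0.013, 1.0, 0.005], [-0.554, 0.012, -0.832]]
```

>>> arm_command(motion=[{"offset":[-0.0033,0,-0.005],"spin":0},{"offset":[-0.0006,-0.0485,-0.0003],"spin":0},{"offset":[0,0,0],"spin":0},{"offset":[0.0028,0,0.0042],"spin":0},{"offset":[0,0,0],"spin":0}])

```text
time_s: 9.35
ee_pos: [599.8, 37.7, 105.3]
ee_rot: [179.3, 33.6, -169.7]
force: [-7.0, -5.8, 12.9]
gripper_width: 0.8
gripper_force: 6.7
```

```bash
python3 st.py
```

```text
9.35 contact in chest [-73.6  55.2  84.8] F [-7.  -5.8 12.9] rot [ 179.3   33.6 -169.7]
tool per mm chest x,y,z [[-0.833, 0.01, 0.553], [0.014, 1.0, 0.003], [-0.553, 0.01, -0.833]]
```

>>> arm_command(motion=[{"offset":[-0.0033,0,-0.005],"spin":0},{"offset":[-0.0003,-0.026,0],"spin":0},{"offset":[-0.0003,-0.026,0],"spin":0},{"offset":[0,0,0],"spin":0},{"offset":[0,0,0],"spin":0}])

```text
time_s: 9.98
ee_pos: [609.6, -10.2, 111.4]
ee_rot: [179.3, 32.9, -169.8]
force: [0.6, 0.4, -0.8]
gripper_width: 0.3
gripper_force: 0.0
```

>>> arm_command(motion=[{"offset":[0.0033,0,0.005],"spin":0},{"offset":[0,0,0],"spin":0}])

```text
time_s: 10.22
ee_pos: [610.3, -9.2, 106.8]
ee_rot: [179.4, 32.7, -169.8]
force: [-0.1, 0.1, -0.1]
gripper_width: 0.7
gripper_force: 0.0
```

```bash
python3 st.py
```

```text
10.22 contact in chest [-72.7   7.1  86.4] F [-0.1  0.1 -0.1] rot [ 179.4   32.7 -169.8]
tool per mm chest x,y,z [[-0.842, 0.012, 0.54], [0.015, 1.0, 0.0], [-0.54, 0.008, -0.842]]
```

Not touching yet; lower a little more.

>>> arm_command(motion=[{"offset":[0.0017,-0.004,0.0025],"spin":0},{"offset":[0,0,0],"spin":0}])

```text
time_s: 10.48
ee_pos: [612.1, -13.0, 106.0]
ee_rot: [179.5, 32.6, -169.8]
force: [-0.9, 1.0, 1.9]
gripper_width: 0.6
gripper_force: 1.1
```

```bash
python3 st.py
```

```text
10.47 contact in chest [-71.7   3.   85.5] F [-0.9  1.   1.9] rot [ 179.5   32.6 -169.8]
tool per mm chest x,y,z [[-0.842, 0.015, 0.539], [0.016, 1.0, -0.002], [-0.539, 0.007, -0.843]]
```

>>> arm_command(motion=[{"offset":[0.0028,0,0.0006],"spin":0},{"offset":[0,0,0],"spin":0}])

```text
time_s: 10.72
ee_pos: [611.3, -13.4, 105.6]
ee_rot: [179.7, 32.6, -169.9]
force: [1.3, 1.2, 3.4]
gripper_width: 0.4
gripper_force: 1.6
```

```bash
python3 st.py
```

```text
10.72 contact in chest [-72.6   2.8  85.1] F [1.3 1.2 3.4] rot [ 179.7   32.6 -169.9]
tool per mm chest x,y,z [[-0.842, 0.016, 0.539], [0.016, 1.0, -0.005], [-0.539, 0.005, -0.842]]
```

>>> arm_command(motion=[{"offset":[0.0016,0,0.0025],"spin":0},{"offset":[0,0,0],"spin":0}])

```text
time_s: 10.98
ee_pos: [611.2, -13.1, 102.9]
ee_rot: [179.7, 32.5, -169.9]
force: [0.2, -1.0, 5.8]
gripper_width: 0.6
gripper_force: 2.6
```

```bash
python3 st.py
```

```text
10.97 contact in chest [-72.7   3.1  82.5] F [ 0.2 -1.   5.8] rot [ 179.7   32.5 -169.9]
tool per mm chest x,y,z [[-0.844, 0.017, 0.537], [0.017, 1.0, -0.006], [-0.537, 0.004, -0.844]]
```

>>> arm_command(motion=[{"offset":[0.0016,0,0.0026],"spin":0},{"offset":[0.0016,0,0.0026],"spin":0},{"offset":[0,0,0],"spin":0}])

```text
time_s: 11.35
ee_pos: [611.4, -12.0, 97.7]
ee_rot: [179.8, 32.2, -169.9]
force: [-0.1, -2.4, 2.9]
gripper_width: 0.5
gripper_force: 1.7
```

```bash
python3 st.py
```

```text
11.35 contact in chest [-72.4   4.   77.3] F [-0.1 -2.4  2.9] rot [ 179.8   32.2 -169.9]
tool per mm chest x,y,z [[-0.846, 0.019, 0.532], [0.017, 1.0, -0.007], [-0.532, 0.003, -0.846]]
```

The middle slat is the loose one (sunk 7.7 mm, low force). Press it to the stop.

>>> arm_command(motion=[{"offset":[0.0018,-0.001,0.0022],"spin":0},{"offset":[0.0006,0,0.001],"spin":0},{"offset":[0,0,0],"spin":0},{"offset":[0,0,0],"spin":0}])

```text
time_s: 11.85
ee_pos: [611.6, -12.1, 95.5]
ee_rot: [179.8, 32.0, -169.9]
force: [-2.6, -1.3, 5.5]
gripper_width: 0.5
gripper_force: 3.1
```

```bash
python3 st.py
```

```text
11.85 contact in chest [-72.3   4.   75.1] F [-2.6 -1.3  5.5] rot [ 179.8   32.  -169.9]
tool per mm chest x,y,z [[-0.848, 0.019, 0.53], [0.018, 1.0, -0.008], [-0.53, 0.002, -0.848]]
```

>>> arm_command(motion=[{"offset":[0.0006,0,0.001],"spin":0},{"offset":[0,0,0],"spin":0},{"offset":[0,0,0],"spin":0},{"offset":[0,0,0],"spin":0},{"offset":[0,0,0],"spin":0}])

```text
time_s: 12.48
ee_pos: [611.8, -12.1, 95.2]
ee_rot: [179.9, 32.1, -169.9]
force: [-5.3, -3.8, 10.6]
gripper_width: 0.3
gripper_force: 5.2
```

>>> arm_command(motion=[{"offset":[-0.008,0,-0.012],"spin":0},{"offset":[0,0,-0.05],"spin":0},{"offset":[0,0,-0.055],"spin":0},{"offset":[0,0,-0.055],"spin":0},{"offset":[0,0,0],"spin":0}])

```text
time_s: 13.1
ee_pos: [528.6, -27.0, 248.1]
ee_rot: [180.0, 32.3, -169.9]
force: [0.4, 0.2, -0.3]
gripper_width: 0.3
gripper_force: 0.0
```

```bash
python3 st.py
python3 - <<'E'
from h import *
np.set_printoptions(precision=1,suppress=True)
for n in ['top','scene','wrist']:
    c=cam(n); im,d=env.grab_frame(n); cv2.imwrite('pics/%s2.png'%n,im); np.savez('%s2.npz'%n,im=im,d=d)
    for t in ['pocket0','pocket1','pocket2']:
        for r in env.pinpoint(n,t)[:2]: print(n,t,round(r['score'],2),np.array(r['location']),ch(onz(c,*r['location'],28)))
print([proj(cam('wrist'),W([-135,y,28])) for y in (68,0,-68)])
a=cv2.imread('pics/wrist2.png'); b=cv2.imread('pics/scene2.png')
cv2.imwrite('pics/m2.png',np.hstack([cv2.resize(a,(400,300)),cv2.resize(b[130:280,150:400],(400,300))]))
E
```

```text
13.1 contact in chest [-156.5    5.5  227.7] F [ 0.4  0.2 -0.3] rot [ 180.    32.3 -169.9]
tool per mm chest x,y,z [[-0.845, 0.02, 0.534], [0.017, 1.0, -0.01], [-0.534, 0.001, -0.845]]
top pocket0 0.93 [279.9 218.4] [-142.2  -61.7   28. ]
top pocket0 0.88 [260.6 220.2] [-140.     2.8   28. ]
top pocket1 0.93 [279.9 218.4] [-142.2  -61.7   28. ]
top pocket1 0.88 [260.6 220.2] [-140.     2.8   28. ]
top pocket2 0.93 [279.9 218.4] [-142.2  -61.7   28. ]
top pocket2 0.88 [260.6 220.2] [-140.     2.8   28. ]
scene pocket0 0.95 [260.3 207. ] [-129.1   -4.8   28. ]
scene pocket0 0.76 [235.2 211.6] [-131.4   70.1   28. ]
scene pocket1 0.95 [260.3 207. ] [-129.1   -4.8   28. ]
scene pocket1 0.76 [235.2 211.6] [-131.4   70.1   28. ]
scene pocket2 0.95 [260.3 207. ] [-129.1   -4.8   28. ]
scene pocket2 0.76 [235.2 211.6] [-131.4   70.1   28. ]
wrist pocket0 0.89 [254.9  93.7] [-136.6    0.2   28. ]
wrist pocket0 0.74 [310.3  89.5] [-140.5   66.9   28. ]
wrist pocket1 0.89 [254.9  93.7] [-136.6    0.2   28. ]
wrist pocket1 0.74 [310.3  89.5] [-140.5   66.9   28. ]
wrist pocket2 0.89 [254.9  93.7] [-136.6    0.2   28. ]
wrist pocket2 0.74 [310.3  89.5] [-140.5   66.9   28. ]
[(np.float64(310.9435968950028), np.float64(92.92981997757627)), (np.float64(255.1290783292345), np.float64(94.06078761369017)), (np.float64(199.59021311908478), np.float64(95.18616969550739))]
```

View pics/m2.png

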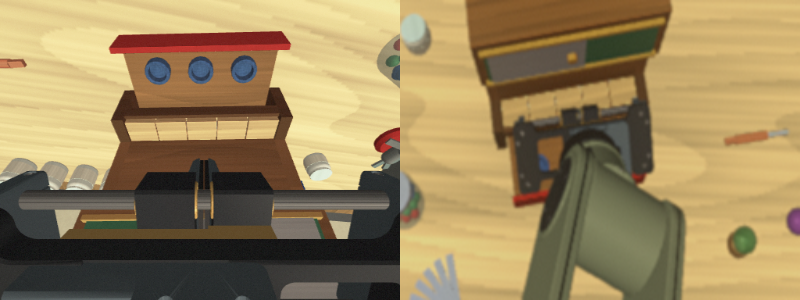

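Run:
```python
from h import *
R,p=toolR(); b=np.array([437.7,-328,44.])
plan([b-110*R[:,2]+[0,0,20], b-5*R[:,2]]); print(R)
```

```text
to [ 380.5 -338.5  157.3] rows 7 each m [ 0.0309 -0.0401 -0.0048]
to [ 435.1 -328.5   48.2] rows 3 each m [ 0.0035 -0.      0.0407]
[[-0.83558114 -0.17590274  0.52044441]
 [-0.14782747  0.98440369  0.09537515]
 [-0.52910414  0.0027577  -0.84855242]]
```

>>> arm_command(motion=[{"offset":[0.03,-0.04,-0.005],"spin":0},{"offset":[0.03,-0.04,-0.005],"spin":0},{"offset":[0.03,-0.04,-0.005],"spin":0},{"offset":[0.03,-0.04,-0.005],"spin":0},{"offset":[0.03,-0.04,-0.005],"spin":0}], jaw=0.07)

```text
time_s: 14.32
ee_pos: [451.4, -198.9, 224.3]
ee_rot: [-177.7, 26.7, -173.3]
force: [0.9, -0.5, 0.3]
gripper_width: 47.2
gripper_force: 0.0
```

>>> arm_command(motion=[{"offset":[0.03,-0.04,-0.005],"spin":0},{"offset":[0.03,-0.04,-0.005],"spin":0},{"offset":[0,0,0],"spin":0},{"offset":[0,0,0],"spin":0}])

```text
time_s: 14.82
ee_pos: [425.6, -253.6, 226.8]
ee_rot: [-176.3, 23.6, -175.6]
force: [-0.3, 0.7, -0.9]
gripper_width: 70.2
gripper_force: 0.0
```

```bash
cat > ball.py <<'E'
from h import *
from scipy.optimize import least_squares
np.set_printoptions(precision=1,suppress=True)
c=cam('wrist'); K,Rc,e=c; im,d=env.grab_frame('wrist'); v,u=np.mgrid[:384,:512]
P=np.stack([(u-K[2])/K[0]*d,(v-K[3])/K[1]*d,d],-1)@Rc.T+e
b=im.astype(int); g=(b[...,1]>b[...,0]+20)&(b[...,1]>b[...,2]+20)&(P[...,2]>20)&(P[...,2]<200)&(d>0)&(np.hypot(P[...,0]-437,P[...,1]+328)<60)
Q=P[g]; print(len(Q), 'px',u[g].mean(),v[g].mean())
s=least_squares(lambda x:np.linalg.norm(Q-x,axis=1)-20,Q.mean(0)-[0,0,12],loss='soft_l1'); print('ball',s.x,abs(s.fun).mean())
for r in env.pinpoint('wrist','ball')[:2]: print(r['score'],np.array(r['location']),onz(c,*r['location'],44))
R,p=toolR(); print(env.state()['time_s'],p,env.state()['ee_rot'],R.T@(s.x-p)); plan([s.x-45*R[:,2],s.x-5*R[:,2]])
cv2.imwrite('pics/w3.png',im)
E
python3 ball.py
```

```text
806 px 208.32382133995037 120.37841191066998
ball [ 434.4 -325.8   42. ] 0.44336671350702517
0.87 [135.5 134.1] [ 459.4 -418.3   44. ]
0.82 [207.  120.2] [ 433.9 -326.7   44. ]
14.925 [ 425.7 -253.3  226.8] [-176.3   23.6 -175.6] [ 71.2 -61.8 175. ]
to [ 416.2 -324.3   83.1] rows 3 each m [ 0. -0.  0.]
to [ 432.4 -325.7   46.5] rows 1 each m [-0. -0.  0.]
```

View pics/w3.png

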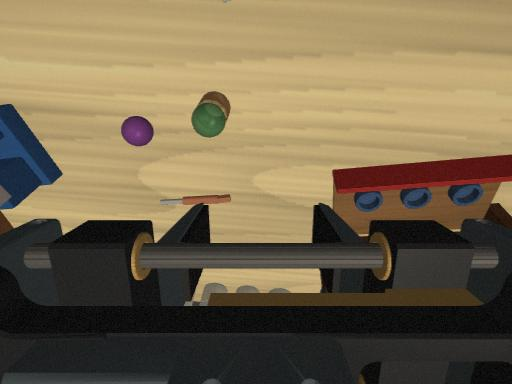

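>>> arm_command(motion=[{"offset":[0.024,-0.021,0.04],"spin":0},{"offset":[0.024,-0.021,0.04],"spin":0},{"offset":[0.023,-0.02,0.04],"spin":0},{"offset":[0,0,0],"spin":0},{"offset":[0,0,0],"spin":0}])

```text
time_s: 15.55
ee_pos: [436.8, -298.5, 114.1]
ee_rot: [-174.3, 19.8, -178.0]
force: [0.7, -0.3, 0.5]
gripper_width: 70.1
gripper_force: 0.0
```

```bash
sed -i 's/suppress=True)/suppress=True)\nprint(env.state()["qpos"])/; s/np.round(d\/n\/1000,4)/(d\/n\/1000).round(4).tolist()/' ball.py h.py; python3 ball.py
```

```text
[ -41.1   13.2  119.5   18.3   30.1 -146.5]
1438 px 236.14673157162727 176.2941585535466
ball [ 434.5 -325.9   42. ] 0.38688382264026655
0.96 [236.7 174.5] [ 433.5 -324.5   44. ]
0.8 [143.1 186.9] [ 451.7 -411.2   44. ]
15.65 [ 436.9 -298.8  114.8] [-174.2   19.8 -178. ] [ 27.8 -20.   69.7]
to [ 419.2 -321.9   84.1] rows 1 each m [0.0278, -0.02, 0.0247]
to [ 432.8 -325.4   46.7] rows 1 each m [-0.0, 0.0, 0.04]
```

>>> arm_command(motion=[{"offset":[0,0,0],"spin":0.175},{"offset":[0,0,0],"spin":0.175},{"offset":[0,0,0],"spin":0}])

```text
time_s: 16.02
ee_pos: [436.6, -298.9, 114.5]
ee_rot: [178.4, 20.5, 160.7]
force: [-0.2, -0.1, -0.5]
gripper_width: 70.1
gripper_force: 0.0
```

```bash
python3 ball.py
```

```text
[ -41.1   13.1  119.5   18.2   30.  -126.6]
1426 px 228.61290322580646 185.54628330995791
ball [ 434.4 -325.9   42. ] 0.3895973945316578
0.76 [226.4 186. ] [ 434.8 -327.3   44. ]
16.125 [ 436.5 -298.9  114.1] [178.4  20.5 160.8] [ 18.8 -28.1  69.2]
to [ 419.1 -321.9   84.1] rows 1 each m [0.0188, -0.0281, 0.0242]
to [ 432.7 -325.4   46.7] rows 1 each m [0.0, 0.0, 0.04]
```

>>> arm_command(motion=[{"offset":[0.0095,-0.014,0.01],"spin":0},{"offset":[0.0095,-0.014,0.01],"spin":0},{"offset":[0,0,0],"spin":0},{"offset":[0,0,0],"spin":0}])

```text
time_s: 16.62
ee_pos: [417.6, -321.2, 87.5]
ee_rot: [178.3, 20.4, 160.6]
force: [-0.3, -0.2, -0.4]
gripper_width: 70.1
gripper_force: 0.0
```

```bash
python3 ball.py
```

```text
[ -45.1   15.5  121.3   22.9   27.1 -135. ]
1536 px 262.1555989583333 216.560546875
ball [ 434.5 -325.9   42. ] 0.3812878780558693
0.83 [259.3 213.8] [ 432.8 -326.2   44. ]
16.725 [ 417.8 -321.1   87.6] [178.3  20.5 160.6] [-0.3 -0.5 48.9]
to [ 419.2 -321.9   84.1] rows 1 each m [-0.0003, -0.0005, 0.0039]
to [ 432.8 -325.5   46.7] rows 1 each m [0.0, -0.0, 0.04]
```

>>> arm_command(motion=[{"offset":[0,0,0.014],"spin":0},{"offset":[0,0,0.014],"spin":0},{"offset":[0,0,0.014],"spin":0},{"offset":[0,0,0],"spin":0},{"offset":[0,0,0],"spin":0}])

```text
time_s: 17.35
ee_pos: [431.5, -324.8, 47.3]
ee_rot: [178.3, 20.4, 160.6]
force: [0.0, 0.5, -0.3]
gripper_width: 70.1
gripper_force: 0.0
```

Run:
```python
from h import *
R,p=toolR();s=env.state();print(s['time_s'],(R.T@(np.array([434.4,-325.9,44])-p)).round(1),s['ee_rot'],s['force'])
```

```text
17.35 [-1.8 -0.2  4.2] [178.28578604  20.37701483 160.56741822] [ 0.02960217  0.45604134 -0.28105475]
```

Well centred. Close gently.

>>> arm_command(motion=[{"offset":[0,0,0],"spin":0},{"offset":[0,0,0],"spin":0},{"offset":[0,0,0],"spin":0},{"offset":[0,0,0],"spin":0}], jaw=0.034, newtons=8)

```text
time_s: 17.85
ee_pos: [431.4, -324.9, 47.8]
ee_rot: [178.3, 20.4, 160.6]
force: [-0.2, 0.2, 1.0]
gripper_width: 39.5
gripper_force: 8.0
```

>>> arm_command(motion=[{"offset":[0,0,-0.01],"spin":0},{"offset":[0,0,-0.02],"spin":0},{"offset":[0,0,-0.03],"spin":0},{"offset":[0,0,-0.03],"spin":0},{"offset":[0,0,0],"spin":0}])

```text
time_s: 18.48
ee_pos: [401.2, -317.7, 134.4]
ee_rot: [178.5, 20.6, 160.6]
force: [0.0, -0.5, -1.4]
gripper_width: 39.4
gripper_force: 8.0
```

Run:
```python
from h import *
np.set_printoptions(precision=1,suppress=True)
R,p=toolR();s=env.state();print(s['qpos'],s['ee_rot'])
plan([W([-170,-80,150]),W([-135,0,130])]); print(R.T.round(3).tolist())
im,d=env.grab_frame('wrist'); cv2.imwrite('pics/w4.png',im)
```

```text
[ -46.3   10.3  119.6   19.3   33.6 -131.8] [178.5  20.6 160.6]
to [ 526.1 -114.5  150. ] rows 5 each m [-0.0105, 0.0466, 0.0019]
to [544.8 -29.2 130. ] rows 2 each m [0.0085, 0.0431, 0.0086]
[[-0.883, 0.311, -0.353], [0.323, 0.946, 0.025], [0.341, -0.092, -0.935]]
```

>>> arm_command(motion=[{"offset":[-0.004,0.02,-0.005],"spin":0},{"offset":[-0.009,0.04,0],"spin":0},{"offset":[-0.009,0.04,0],"spin":0},{"offset":[-0.009,0.04,0],"spin":0},{"offset":[-0.009,0.04,0],"spin":0}])

```text
time_s: 19.15
ee_pos: [492.8, -157.1, 154.2]
ee_rot: [178.3, 20.3, 160.6]
force: [0.5, -0.4, -0.3]
gripper_width: 39.0
gripper_force: 8.0
```

>>> arm_command(motion=[{"offset":[0,0.03,0],"spin":0},{"offset":[0,0.02,0],"spin":-0.17},{"offset":[0,0.01,0],"spin":-0.17},{"offset":[0,0,0],"spin":-0.16},{"offset":[0,0,0],"spin":0}])

```text
time_s: 19.77
ee_pos: [510.0, -101.0, 155.2]
ee_rot: [-171.5, 18.5, -169.2]
force: [0.9, -0.0, -1.1]
gripper_width: 39.5
gripper_force: 8.0
```

```bash
cat > place.py <<'E'
from h import *
np.set_printoptions(precision=1,suppress=True)
s=env.state();R,p=toolR(s);print(s['time_s'],s['qpos'],s['ee_rot'],s['gripper_width'],s['force'])
bo=np.array([-1.8,-.2,4.2]) # ball in tool frame at grasp
b=p+R@bo; print('ball est chest',ch(b),'lean dir',C.T@R[:,2])
plan([p+W([-135,0,75])-b, p+W([-135,0,50])-b, p+W([-135,0,42])-b])
print('chest axes in tool',np.round(R.T@C,3).T.tolist())
c=cam('wrist');im,d=env.grab_frame('wrist');np.savez('w5.npz',im=im,d=d); cv2.imwrite('pics/w5.png',im)
print('px exp cup',proj(c,W([-135,0,28])),'ball',proj(c,b))
K,Rc,e=c; v,u=np.mgrid[:384,:512]
P=np.stack([(u-K[2])/K[0]*d,(v-K[3])/K[1]*d,d],-1)@Rc.T+e
q=im.astype(int); g=(q[...,1]>q[...,0]+20)&(q[...,1]>q[...,2]+20)&(d>0)&(np.linalg.norm(P-b,axis=-1)<40)
from scipy.optimize import least_squares
if g.sum()>30:
    Q=P[g]; f=least_squares(lambda x:np.linalg.norm(Q-x,axis=1)-20,b,loss='soft_l1'); print('ball seen chest',g.sum(),ch(f.x),abs(f.fun).mean())
for r in env.pinpoint('wrist','pocket1')[:3]: print(round(r['score'],2),np.array(r['location']),ch(onz(c,*r['location'],28)))
E
python3 place.py
```

```text
19.775 [ -11.9    8.6  118.    -1.7   33.2 -110.1] [-171.5   18.5 -169.2] 39.49399118466309 [ 0.9 -0.  -1.1]
ball est chest [-180.1  -64.4  151.9] lean dir [ 0.3 -0.2 -0.9]
to [541.7 -29.   78.3] rows 2 each m [-0.009, 0.0385, 0.0382]
to [541.7 -29.   53.3] rows 1 each m [0.0079, 0.0035, 0.0234]
to [541.7 -29.   45.3] rows 1 each m [0.0025, 0.0011, 0.0075]
chest axes in tool [[-0.948, 0.054, 0.313], [0.007, 0.989, -0.151], [-0.317, -0.141, -0.938]]
px exp cup (np.float64(336.5524815448432), np.float64(192.55811861209003)) ball (np.float64(258.5334850659377), np.float64(238.97029974424566))
ball seen chest 1324 [-179.5  -63.5  149.6] 0.4005681374428759
0.59 [275.9 189.2] [-136.8  -65.8   28. ]
0.57 [336.2 192. ] [-135.7   -0.4   28. ]
0.56 [405.4 190.8] [-140.    68.7   28. ]
```

>>> arm_command(motion=[{"offset":[-0.009,0.024,0.017],"spin":0},{"offset":[-0.009,0.024,0.017],"spin":0},{"offset":[-0.0085,0.0245,0.017],"spin":0},{"offset":[0,0,0],"spin":0},{"offset":[0,0,0],"spin":0}])

```text
time_s: 20.5
ee_pos: [542.2, -30.6, 107.1]
ee_rot: [-171.4, 18.6, -169.1]
force: [0.2, -0.7, -0.4]
gripper_width: 39.0
gripper_force: 8.0
```

```bash
python3 place.py
```

```text
20.5 [ -1.8  14.5 119.   -9.8  26.9 -93.3] [-171.4   18.6 -169.1] 38.99693251329192 [ 0.2 -0.7 -0.4]
ball est chest [-134.8   -1.7  103.7] lean dir [ 0.3 -0.2 -0.9]
to [541.7 -29.   78.3] rows 1 each m [0.0093, 0.0057, 0.0266]
to [541.7 -29.   53.3] rows 1 each m [0.008, 0.0036, 0.0234]
to [541.7 -29.   45.3] rows 1 each m [0.0026, 0.0011, 0.0075]
chest axes in tool [[-0.948, 0.054, 0.315], [0.006, 0.988, -0.152], [-0.319, -0.142, -0.937]]
px exp cup (np.float64(273.19280637112786), np.float64(178.13266637656318)) ball (np.float64(258.5299877238693), np.float64(238.96908081683023))
ball seen chest 1473 [-134.4   -0.7  101.3] 0.3960624701951498
0.95 [201.7 173.3] [-138.  -65.   28.]
0.92 [275.5 176.1] [-137.1    2.1   28. ]
0.63 [354.1 173.6] [-141.5   67.4   28. ]
```

View pics/w5.png

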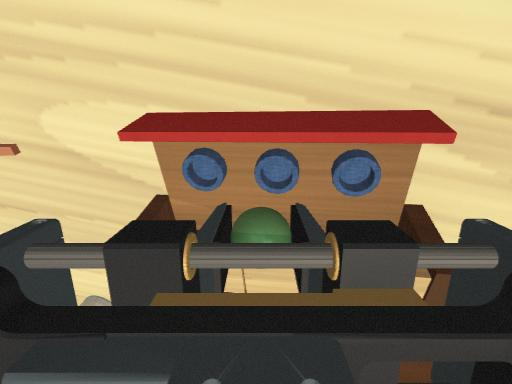

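>>> arm_command(motion=[{"offset":[0.0047,0.0024,0.0122],"spin":0},{"offset":[0.0047,0.0024,0.0122],"spin":0},{"offset":[0.0047,0.0024,0.0122],"spin":0},{"offset":[0.0047,0.0022,0.0122],"spin":0},{"offset":[0,0,0],"spin":0}])

```text
time_s: 21.22
ee_pos: [538.9, -28.6, 52.2]
ee_rot: [-171.4, 18.4, -169.1]
force: [0.8, -0.6, 0.0]
gripper_width: 39.6
gripper_force: 8.0
```

```bash
python3 place.py
```

```text
21.225 [ -1.6  19.3 122.9 -14.3  18.5 -88.3] [-171.4   18.4 -169.1] 39.56276251524743 [ 0.8 -0.6  0. ]
ball est chest [-137.6    0.9   48.9] lean dir [ 0.3 -0.2 -0.9]
to [541.7 -29.   78.3] rows 1 each m [-0.0107, -0.0045, -0.0236]
to [541.7 -29.   53.3] rows 1 each m [0.0079, 0.0036, 0.0234]
to [541.7 -29.   45.3] rows 1 each m [0.0025, 0.0011, 0.0075]
chest axes in tool [[-0.949, 0.053, 0.312], [0.005, 0.988, -0.152], [-0.316, -0.142, -0.938]]
px exp cup (np.float64(261.74457078253926), np.float64(221.11608274858796)) ball (np.float64(258.526720899581), np.float64(238.96646996224985))
ball seen chest 1444 [-137.2    1.8   46.4] 0.39559636075524685
0.88 [262.3 220.3] [-135.8    0.4   28. ]
0.76 [362.5 220.6] [-140.    68.4   28. ]
```

View pics/w5.png

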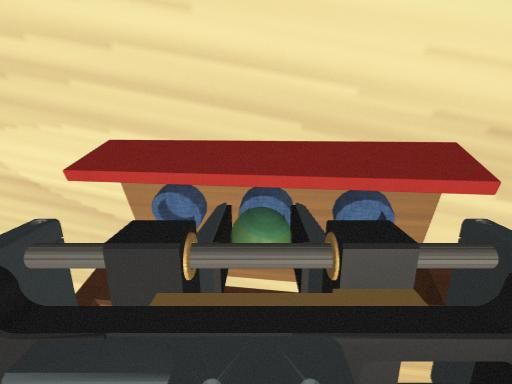

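>>> arm_command(motion=[{"offset":[0.0003,-0.0001,0.0026],"spin":0},{"offset":[0.0003,-0.0001,0.0025],"spin":0},{"offset":[0,0,0],"spin":0}])

```text
time_s: 21.7
ee_pos: [541.2, -29.4, 48.9]
ee_rot: [-171.3, 18.6, -169.1]
force: [0.4, -0.5, -0.5]
gripper_width: 39.5
gripper_force: 8.0
```

>>> arm_command(motion=[{"offset":[0.0003,0.0001,0.001],"spin":0},{"offset":[0,0,0],"spin":0}])

```text
time_s: 21.95
ee_pos: [541.3, -29.4, 48.0]
ee_rot: [-171.3, 18.6, -169.1]
force: [-0.9, -0.4, 0.2]
gripper_width: 39.3
gripper_force: 8.0
```

```bash
python3 place.py
```

```text
21.95 [ -1.7  19.8 123.1 -14.9  17.7 -87.8] [-171.3   18.6 -169.1] 39.280754319943085 [-0.9 -0.4  0.2]
ball est chest [-135.5   -0.3   44.6] lean dir [ 0.3 -0.2 -0.9]
to [541.7 -29.   78.3] rows 1 each m [-0.0101, -0.004, -0.0283]
to [541.7 -29.   53.3] rows 1 each m [0.008, 0.0036, 0.0234]
to [541.7 -29.   45.3] rows 1 each m [0.0026, 0.0011, 0.0075]
chest axes in tool [[-0.948, 0.053, 0.315], [0.005, 0.988, -0.152], [-0.319, -0.143, -0.937]]
px exp cup (np.float64(262.56529567632975), np.float64(222.69569073159232)) ball (np.float64(258.5276347868013), np.float64(238.9677531537771))
ball seen chest 1460 [-135.     0.6   42.2] 0.39340973740976365
0.74 [367.5 221.6] [-140.7   69.1   28. ]
0.71 [176.  213.4] [-139.5  -63.1   28. ]
0.63 [264.2 218.9] [-138.5    1.3   28. ]
```

>>> arm_command(motion=[{"offset":[0.0008,0.0002,0.001],"spin":0},{"offset":[0,0,0],"spin":0},{"offset":[0,0,0],"spin":0}])

```text
time_s: 22.42
ee_pos: [541.2, -29.4, 47.2]
ee_rot: [-171.3, 18.7, -169.0]
force: [-1.1, 0.9, 5.1]
gripper_width: 39.3
gripper_force: 8.6
```

>>> arm_command(motion=[{"offset":[0.0003,0.0001,0.001],"spin":0},{"offset":[0,0,0],"spin":0},{"offset":[0,0,0],"spin":0}])

```text
time_s: 22.8
ee_pos: [542.2, -29.3, 46.9]
ee_rot: [-171.3, 18.8, -169.0]
force: [-1.6, 1.3, 8.8]
gripper_width: 39.0
gripper_force: 9.0
```

>>> arm_command(motion=[{"offset":[-0.0008,-0.0003,-0.0023],"spin":0},{"offset":[0.0019,0.0011,-0.0008],"spin":0},{"offset":[0,0,0],"spin":0},{"offset":[0,0,0],"spin":0}])

```text
time_s: 23.3
ee_pos: [538.3, -28.7, 47.7]
ee_rot: [-171.4, 18.6, -169.1]
force: [1.5, 0.3, -0.1]
gripper_width: 39.3
gripper_force: 8.0
```

```bash
python3 place.py
```

```text
23.3 [ -1.6  19.7 123.4 -15.1  17.6 -87.5] [-171.4   18.6 -169.1] 39.268807361320775 [ 1.5  0.3 -0.1]
ball est chest [-138.2    1.    44.4] lean dir [ 0.3 -0.2 -0.9]
to [541.7 -29.   78.3] rows 1 each m [-0.0128, -0.0052, -0.0275]
to [541.7 -29.   53.3] rows 1 each m [0.008, 0.0036, 0.0234]
to [541.7 -29.   45.3] rows 1 each m [0.0025, 0.0011, 0.0075]
chest axes in tool [[-0.948, 0.053, 0.314], [0.005, 0.988, -0.152], [-0.318, -0.143, -0.937]]
px exp cup (np.float64(260.8777962689007), np.float64(225.8379469535642)) ball (np.float64(258.52750327369944), np.float64(238.96746726023082))
ball seen chest 1450 [-137.7    1.9   42. ] 0.389616467314622
0.67 [170.4 218.3] [-137.5  -67.2   28. ]
0.56 [363.9 226.8] [-139.1   68.8   28. ]
0.35 [260.6 235.4] [-125.8   -0.7   28. ]
```

>>> arm_command(motion=[{"offset":[-0.0004,-0.0004,0.0012],"spin":0},{"offset":[0,0,0],"spin":0},{"offset":[0,0,0],"spin":0}])

```text
time_s: 23.78
ee_pos: [539.5, -29.1, 47.1]
ee_rot: [-171.3, 18.6, -169.1]
force: [-0.1, 0.0, -0.5]
gripper_width: 39.3
gripper_force: 8.0
```

```bash
python3 -c "
from h import *
s=env.state();R,p=toolR(s);print(ch(p+R@[-1.8,-.2,4.2]),C.T@s['force'],s['torque'])"
```

```text
[-137.1775031     0.32732963   43.75456511] [-0.11677031  0.06537628 -0.51200729] [0.08443504 0.28455734 0.0110383 ]
```

Lower in half-millimetre steps.

>>> arm_command(motion=[{"offset":[0.0002,0.0001,0.0006],"spin":0},{"offset":[0,0,0],"spin":0}])

```text
time_s: 24.02
ee_pos: [539.7, -29.1, 46.6]
ee_rot: [-171.3, 18.6, -169.1]
force: [0.4, 0.2, 0.7]
gripper_width: 39.2
gripper_force: 8.1
```

>>> arm_command(motion=[{"offset":[0.0002,0.0001,0.0005],"spin":0},{"offset":[0,0,0],"spin":0}])

```text
time_s: 24.28
ee_pos: [539.8, -29.0, 46.4]
ee_rot: [-171.3, 18.7, -169.0]
force: [-0.5, 0.4, 4.7]
gripper_width: 39.2
gripper_force: 8.3
```

```bash
python3 -c "
from h import *
s=env.state();R,p=toolR(s);print(ch(p+R@[-1.8,-.2,4.2]),C.T@s['force'],s['torque'])"
```

```text
[-136.81001451    0.34236625   43.02257523] [-0.36399322  0.52941731  4.69293048] [ 0.16148598  0.11547967 -0.01617669]
```

>>> arm_command(motion=[{"offset":[-0.0001,0,-0.0003],"spin":0},{"offset":[0,0,0],"spin":0}], newtons=4)

```text
time_s: 24.52
ee_pos: [539.7, -29.0, 46.4]
ee_rot: [-171.3, 18.7, -169.1]
force: [0.2, 1.3, 2.6]
gripper_width: 39.5
gripper_force: 4.1
```

>>> arm_command(motion=[{"offset":[0,0,0],"spin":0},{"offset":[0,0,0],"spin":0},{"offset":[0,0,0],"spin":0}], jaw=0.05)

```text
time_s: 24.9
ee_pos: [539.1, -29.0, 46.0]
ee_rot: [-171.4, 18.6, -169.1]
force: [-0.3, 0.9, 0.6]
gripper_width: 49.5
gripper_force: 0.0
```

```bash
python3 place.py
```

```text
24.9 [ -1.6  19.9 123.4 -15.2  17.3 -87.4] [-171.4   18.6 -169.1] 49.50380520198875 [-0.3  0.9  0.6]
ball est chest [-137.5    0.5   42.7] lean dir [ 0.3 -0.2 -0.9]
to [541.7 -29.   78.3] rows 1 each m [-0.0127, -0.0049, -0.0294]
to [541.7 -29.   53.3] rows 1 each m [0.008, 0.0036, 0.0234]
to [541.7 -29.   45.3] rows 1 each m [0.0025, 0.0011, 0.0075]
chest axes in tool [[-0.948, 0.053, 0.314], [0.005, 0.988, -0.152], [-0.319, -0.143, -0.937]]
px exp cup (np.float64(261.21881767946223), np.float64(226.7434651088841)) ball (np.float64(258.52761693455665), np.float64(238.96756172722777))
ball seen chest 1363 [-136.3    1.8   40.7] 0.3884282570155183
0.96 [172.8 220.2] [-136.6  -65.2   28. ]
0.62 [366.4 226.9] [-139.9   69.3   28. ]
```

>>> arm_command(motion=[{"offset":[0,0,0],"spin":0},{"offset":[0,0,0],"spin":0}], jaw=0.062)

```text
time_s: 25.25
ee_pos: [539.4, -29.0, 46.2]
ee_rot: [-171.3, 18.6, -169.1]
force: [0.1, -0.8, 0.1]
gripper_width: 61.5
gripper_force: 0.0
```

>>> arm_command(motion=[{"offset":[0,0,-0.015],"spin":0},{"offset":[0,0,-0.03],"spin":0},{"offset":[0,0,-0.04],"spin":0},{"offset":[0,0,-0.04],"spin":0},{"offset":[0,0,0],"spin":0}])

```text
time_s: 25.88
ee_pos: [498.1, -17.7, 167.4]
ee_rot: [-171.3, 19.0, -169.0]
force: [-0.5, 0.0, -0.3]
gripper_width: 62.0
gripper_force: 0.0
```

```bash
sed -i 's/-b,axis=-1)<40/-W([-136,0,42]),axis=-1)<40/;s/20,b,loss/20,W([-136,0,42]),loss/' place.py; python3 place.py
```

```text
25.875 [ -0.2   5.9 119.3  -8.7  34.8 -93.4] [-171.3   19.  -169. ] 61.97626492581356 [-0.5  0.  -0.3]
ball est chest [-175.5   19.6  164.1] lean dir [ 0.3 -0.2 -0.9]
to [541.6 -29.   78.3] rows 2 each m [-0.0047, -0.0022, 0.0496]
to [541.6 -29.   53.3] rows 1 each m [0.0082, 0.0036, 0.0234]
to [541.6 -29.   45.3] rows 1 each m [0.0026, 0.0011, 0.0075]
chest axes in tool [[-0.945, 0.054, 0.322], [0.004, 0.988, -0.153], [-0.326, -0.143, -0.934]]
px exp cup (np.float64(261.4180690771122), np.float64(179.74361486291312)) ball (np.float64(258.528179698465), np.float64(238.96939228219094))
ball seen chest 842 [-136.5    1.8   40.5] 0.415783707311715
0.97 [321.  175.6] [-142.8   66.8   28. ]
0.64 [206.7 174.8] [-139.6  -65.2   28. ]
0.55 [261.  180.5] [-133.9   -0.5   28. ]
```

View pics/w5.png

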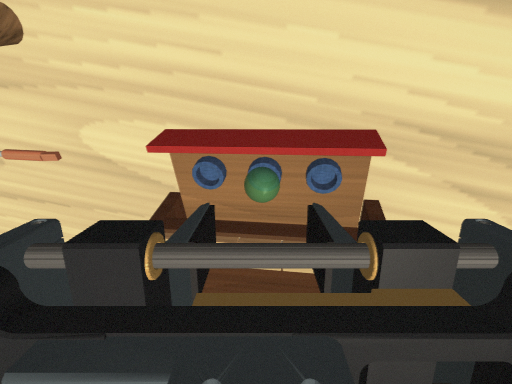

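```bash
python3 -c "
from h import *
print(env.job_done())"
```

```text
the job is handed in; nothing more can be done
None
```

I pressed the loose middle slat right down and the drawer came fully out. The green glass ball now sits in the middle cup, the arm is clear, and the job was handed in about 26 s into the 72 s limit. While I was lowering the ball, the wrist force briefly read about 9 N, just under its 10 N breaking limit. I backed off and re-seated it gently.

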